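# Arm the grinder's run timer: fit the safety link, wind the clockwork

### The arm

A 7-joint arm with a two-finger parallel gripper is mounted at the origin on the work surface. World frame = base frame: x ahead of the robot, y to its left, z up, the work surface at z = 0. Lengths are in m, angles in rad, forces in N, time in s.
With the tool pointing down it reaches from about 0.35 to 0.775 m from the base axis. Payload 3.1 kg.
Tool frame: the origin (TCP) lies midway between the tips of the shut fingers; the grasp point (between the pads) lies 19 mm behind it; z points along the fingers, y is the line along which they close (so a half turn about z gives the same grasp; the last joint's range is limited). The gripper opens to 85 mm and grips with 20 to 120 N. Pads are 22 mm wide; open, the fingers measure 114 mm over their backs; the gripper's body (76 mm by 85 mm) begins 54 mm behind the grasp point. The pads swing forward as they close: fully open they stand 13 mm farther back than shut.
Start: joints at [1.214, 0.311, 0.014, 1.512, -0.004, 1.319, -0.027], TCP at [0.17, -0.523, 0.196] pointing down, gripper open.
Joint ranges: [-2.7, 2.7], [-0.3, 1.91], [-1.27, 1.3], [0.12, 2.57], [-1.44, 4.58], [0.2, 2.03], [-3.05, 3.05]. Speed limits (rad/s): [2.79, 2.79, 3.14, 3.14, 3.14, 3.14, 3.14].

### API

Orientations are given as [roll, pitch, yaw] about the fixed x, y, z axes, in that order (R = Rz(yaw) Ry(pitch) Rx(roll)).
In Python, from rig import arm gives the robot as it stands.
- The arm moves only by the tool step_arm, never from a script. Its arguments are lists of equal length, an entry for each row: "offset": the shift along the tool's x, y, z each as a share of 30 cm, from -1 to 1, a list of three; "turn": the turn, a rotation vector about the tool's x, y, z each as a share of 45 degrees, from -1 to 1, a list of three. A call has 1 to 20 rows; each row is the pose to reach, as a shift and turn from the pose commanded when the call began, along the tool's axes at that moment; what a row does not reach only later rows make up. A row lasts 1/10 s, in which the tool goes at most 50 mm and 8.59 degrees, less where a joint would pass 70% of its speed; a pose out of reach is approached as far as the arm can. A call with a number of a shift or a turn outside -1 to 1 is refused whole. A call with a gripper value outside its range is refused whole. "claw" is the closure, from -1 (fully open) to 1 (shut), set as the call begins (left out, the last holds). The fingers move at their own pace and stop on an object; the grip force is fixed at half the most. Time passes only in rows, so rows that repeat a pose let the fingers close. It gives the time, the measured TCP pose, the force, the opening and the grip force at its end, in the units of the state.
- arm.observe(): the state, without advancing time (a new reading comes with each control period).
- arm.snapshot(name): name is "side" or "top"; returns a dict with "pixels" (480x640x3 uint8, blue, green, red), "fx", "fy", "cx", "cy" (pixels), "R" (3x3) and "t" (3): a world point X has camera coordinates R X + t. Camera axes: x right, y down, z forward; pixel columns grow to the right and rows downward; lengths in m; the calibration is good to about 2 mm. A picture is of the moment at which its call begins. There is no depth.
- arm.close_job(): hands the job in; it is judged then, once.
Trained networks look in a picture, given as the dict that the camera call returned (one of the last four; its "shot" number tells which), for a name from the list of things; names that differ only in an ending like _2 or _b are one class to them, and where a whole thing is asked for, a point or a joint stands for the part that bears it (a point fixed in the world has none). Each returns a list of dicts, best first, with "p" (0 to 1); they miss things now and then, are a little off and sometimes report something else, mostly with a low value. They report only what shows in the picture. A call takes as long as a camera call. They do not tell look-alikes from the thing itself.
- arm.spot_in(picture, query): "position" ([x, y, z] in m, in world coordinates, good to about 4 mm: the middle of the surface that is visible of it).
- arm.pinpoint(picture, query): "position" ([x, y, z] in m, in world coordinates, good to about 4 mm: a listed point, or the origin of a listed thing).
The state is a dict: "t": time; "joints": joint angles; "dq": joint speeds; "joint_torque": joint torques, N m; "position": TCP position; "tool_rot": TCP orientation; "contact_force": force on the tool from outside, world axes, zero at the start; "ft_torque": the same for the moment, N m; "grip_width": finger opening in m; "grasp_force": force on a finger pad.
Only numpy, scipy, OpenCV 4.12 (cv2) and the standard library are available. Lean on these libraries where they do the work, as an engineer would, in place of code of your own. Each camera call takes 0.05 s, during which the arm holds its last target. There are 200 camera calls.

### The job

Get the bench grinder ready: first press the orange safety link fully home, flush with the sloping face of the grey socket box; then wind the brass key on the green run timer clockwise, part turn by part turn as your wrist allows, until it is fully wound and comes to its stop. Leave the grey spare link and the other things on the bench where they are.

Things in the scene. Friction and masses are not known exactly. Their poses are not given: they have to be found in the camera images.
- link: Orange safety link, loose, 200 g, lying flat on the bench, rib up. Block 56 (x) x 90 (y) x 22 (z) mm with a grip rib on top, 14 mm thick (x), 70 mm long (y), rising from 21 to 48 mm above the underside. Origin: centre of the underside; z up. Fits either way round (half turn about z).
- recess (a point): Centre of the floor of the recess, 62 (x) x 96 (y) mm, 22 mm deep, mouth chamfered 3 mm, in the middle of the grey socket box's sloping face. z: outward normal of the face, tilted 25 degrees from vertical to the box's front; y: level across the face; x: up the slope. The link is home with its origin here, its z along this z and its y along this y, either way.
- socket: Grey socket box, fixed to the bench: base plate 150 x 130 x 12 mm, on it a tilted enclosure (140 x 140 x 50 mm) with the recess; highest edge about 135 mm above the bench. Origin: centre of the base's underside; front (low edge of the slope) to its -x, which looks away from the robot.
- timer: Green clockwork run timer, fixed to the bench: base plate 150 x 130 x 12 mm, on it a tilted enclosure (140 x 140 x 50 mm) whose sloping face carries a steel dial and the brass key in its middle; highest edge of the enclosure about 140 mm above the bench. Origin: centre of the base's underside; front (low edge of the slope) to its -x, which looks away from the robot.
- key_grip (a point): Grip point on the axis of the brass key, 40 mm above the timer's sloping face. Its flat bow is 64 mm wide (this x), 12 to 13 mm thick (this y) and spans 22 to 54 mm above the face (z). z: the key's axis, outward normal of the face, tilted 30 degrees from vertical to the timer's front. The axes turn with the key.
- timer_key (a joint): Angle of the winding key in rad, growing as it is turned clockwise seen from above (looking down its axis); 6.0 is the stop (fully wound). It is sprung, takes up to 0.25 N m, and stays where it is released.
- spare_link: Grey spare link with a black rib: same shape and size as the orange one. Leave alone.
- wheel: Spare grinding wheel lying flat, blue-grey disc 125 mm across, 22 mm thick, 24 mm bore. Origin: centre of the underside. Leave alone.
- can: Red oil can with a yellow band, standing, 54 mm across, 125 mm tall. Origin: centre of the underside. Leave alone.
- brush: Wooden-handled brush lying along its x, 200 mm long, under 40 mm high. Leave alone.
- driver: Screwdriver with a red handle lying along its x, 200 mm long, 26 mm thick. Leave alone.
- hammer: Hammer lying along its x, 260 mm long, under 50 mm high. Leave alone. Behind it, at the back right corner, stands a fixed lamp whose shade hangs 380 to 530 mm above the bench (x 0.62 to 0.85, y -0.60 to -0.38).
- brick: Loose brick 200 x 100 x 60 mm. Origin: centre of the underside. Leave alone. Behind it, at the back left, stands the fixed yellow grinder, 215 mm high (x over 0.68, y over 0.33).
There are look-alikes about, which are no part of the job. Leave any blue look-alike of the timer alone. Leave any red look-alike of the socket alone.

How it is judged:
On the way, in this order (a step that is already met when the one before it is completed fails the run):
1. the orange link is flush in the socket's recess, the timer not yet wound (key still below 1.4 rad) (distance between link and recess below 0.007 m and z of link in the frame of recess below 0.003 m and angle between the z axis of link and the z axis of recess, either way round below 0.07 rad and angle between the y axis of link and the y axis of recess, either way round below 0.12 rad and value of joint timer_key below 1.4 rad), for 0.2 s.
2. the key is fully wound, with the link still home (value of joint timer_key above 5.85 rad and distance between link and recess below 0.007 m and z of link in the frame of recess below 0.003 m and angle between the z axis of link and the z axis of recess, either way round below 0.07 rad and angle between the y axis of link and the y axis of recess, either way round below 0.12 rad), for 0.2 s.
At the end, for the whole second after the job is handed in: The orange link rests in the socket's recess, its underside within 3 mm of the recess floor (flush) and square to it within 4 degrees, and the key stands at its stop (above 5.85 of 6.0 rad) (all of step 2 and linear speed of link below 0.02 m/s); the robot touches nothing.
It fails at once if the spare link or any other loose thing on the bench (wheel, can, brush, screwdriver, hammer, brick) is moved more than 30 mm (distance of any of spare_link, wheel, can, brush, driver, hammer, brick from where it was at the start of the episode above 0.03 m).
It also fails if it takes over 67 s, if anything falls off the work surface, if the arm or the gripper's body presses on something with over 40 N, if the wrist force passes 120 N, or if a joint passes its speed limit or range.

## Working session

There is one attempt and no reset: what is moved stays moved. The work goes in short steps, Python scripts to look and compute and a tool call to move; the robot and the scene stay as the last step left them, time stands still between calls to the robot, and variables do not carry over. Pictures are saved under pics/ and viewed, at most 10 in all, crops included, and the job is handed in when it is done.

Besides the shell and the picture viewer there is one more tool, called after "Call:" as name(argument=value, ...), one argument or row to a line, values as JSON. step_arm: Moves the arm, as the interface text tells. Shift numbers are shares of 30 cm and turn numbers shares of 45 degrees, none past 1 either way. Its arguments: {"type":"object","properties":{"offset":{"type":"array"},"turn":{"type":"array"},"claw":{"type":"number"}},"required":["offset","turn"]}

```bash
mkdir -p pics; ls; python3 - <<'E'
from rig import arm
import cv2
o=arm.observe(); print({k:(o[k]) for k in ('t','position','tool_rot','grip_width')})
for n in("top","side"):
    s=arm.snapshot(n); cv2.imwrite(f'pics/{n}0.png',s['pixels'])
    print(n,s['fx'],s['cx'],s['cy'],s['R'],s['t'])
    for q in('link','recess','socket','timer','key_grip','spare_link','wheel','can','brush','driver','hammer','brick'):
        print(q,[( [round(float(x),3) for x in d['position']],round(float(d['p']),2)) for d in arm.pinpoint(s,q)[:4]])
E
```

```text
pics
{'t': 0.0, 'position': array([ 0.17003351, -0.52218303,  0.19500205]), 'tool_rot': array([-3.13918998e+00,  9.95846098e-05,  3.14878104e-01]), 'grip_width': 0.08542358349690253}
top 436.1453966157236 313.74622137778505 236.74402858195035 [[-0.01096304 -0.99984861 -0.01351215]
 [-0.99336401  0.01243712 -0.11433835]
 [ 0.11448909  0.01216899 -0.99334997]] [0.02399108 0.45606964 1.07742535]
link [([0.666, -0.223, 0.0], 0.77)]
recess [([0.233, -0.35, 0.066], 0.74), ([0.441, -0.159, 0.066], 0.58)]
socket [([0.244, -0.35, -0.002], 0.92), ([0.448, -0.157, -0.0], 0.79), ([0.653, 0.252, -0.003], 0.61)]
timer [([0.182, 0.302, 0.004], 0.94), ([0.473, 0.179, -0.002], 0.92)]
key_grip [([0.201, 0.314, 0.131], 0.8), ([0.492, 0.192, 0.127], 0.46)]
spare_link [([0.653, 0.25, -0.004], 0.67)]
wheel [([0.645, 0.015, 0.002], 0.57)]
can [([0.448, -0.007, 0.002], 0.82)]
brush [([0.725, 0.114, 0.001], 0.95)]
driver [([0.73, -0.116, 0.002], 0.61)]
hammer [([0.553, -0.433, 0.001], 0.83)]
brick [([0.559, 0.432, -0.001], 0.92), ([0.551, -0.433, 0.002], 0.23)]
side 468.71002023160366 315.9829023750129 243.6147426520023 [[-0.838018   -0.54547294  0.01360539]
 [-0.40169531  0.59987146 -0.69195022]
 [ 0.36927863 -0.58533196 -0.721817  ]] [0.37877765 0.24389172 0.89878113]
link [([0.668, -0.221, 0.002], 0.65), ([0.727, 0.114, -0.002], 0.5)]
recess [([0.233, -0.351, 0.07], 0.87), ([0.442, -0.156, 0.07], 0.59)]
socket [([0.452, -0.158, 0.003], 0.8), ([0.243, -0.354, 0.002], 0.78)]
timer [([0.179, 0.294, -0.001], 0.88), ([0.472, 0.177, -0.0], 0.68)]
key_grip [([0.493, 0.191, 0.129], 0.82), ([0.201, 0.317, 0.13], 0.8)]
spare_link [([0.656, 0.252, 0.002], 0.61)]
wheel []
can [([0.446, -0.009, 0.002], 0.95)]
brush [([0.729, 0.115, -0.002], 0.77)]
driver [([0.729, -0.117, 0.002], 0.82)]
hammer [([0.548, -0.436, -0.001], 0.71)]
brick [([0.557, 0.433, 0.0], 0.91)]
```

View pics/top0.png

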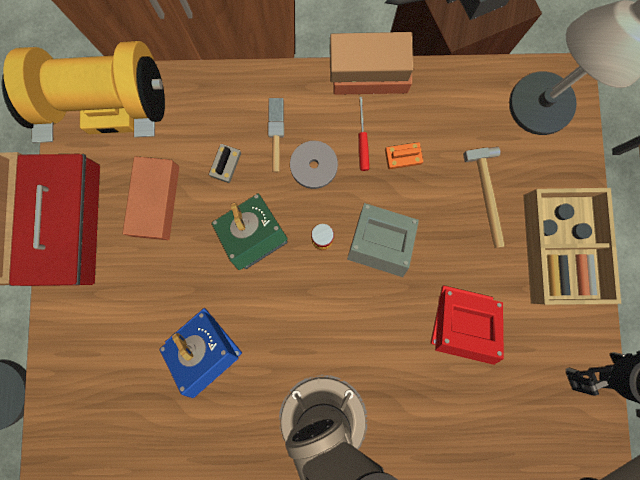

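View pics/side0.png

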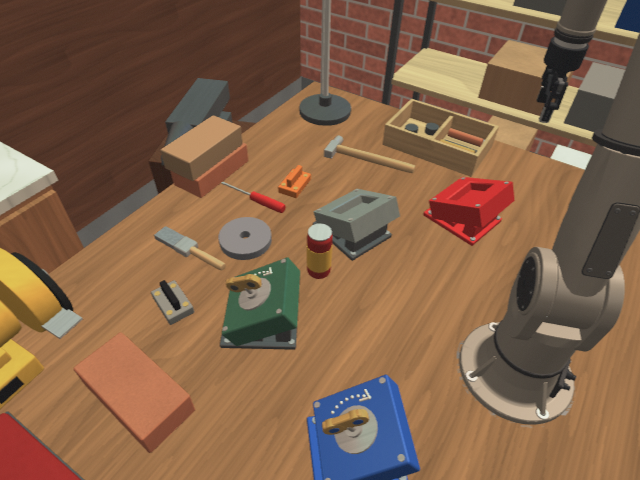

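```bash
cat > h.py <<'E'
import numpy as np, cv2
from scipy.optimize import minimize
from scipy.spatial.transform import Rotation as Ro
def proj(s,P):
    c=np.asarray(P)@np.array(s['R']).T+s['t']; return np.c_[s['fx']*c[:,0]/c[:,2]+s['cx'],s['fy']*c[:,1]/c[:,2]+s['cy']]
def box(x,y,z0,z1): return np.array([[i*x/2,j*y/2,k] for i in(-1,1) for j in(-1,1) for k in(z0,z1)])
def rect(x,y,z): return np.array([[-x,-y,2*z],[x,-y,2*z],[x,y,2*z],[-x,y,2*z]])/2
def sample(r,n=40):
    t=np.linspace(0,1,n)[:,None]; return np.vstack([a+(b-a)*t for a,b in zip(r,np.roll(r,-1,0))])
def tilt(yaw,a): return Ro.from_euler('ZY',[yaw,-a]).as_matrix() # x up slope, z leans to -x
def sil(s,parts,R,p,k=4):
    m=np.zeros((480*k,640*k),np.uint8)
    for b in parts: cv2.fillConvexPoly(m,cv2.convexHull(np.round((proj(s,b@R.T+p)+.5)*k-.5).astype(np.int32)),1)
    return cv2.resize(m.astype(np.float32),(640,480),interpolation=cv2.INTER_AREA)
def iou(s,mask,parts,R,p):
    m=sil(s,parts,R,p); return np.minimum(m,mask).sum()/np.maximum(m,mask).sum()
LINK=[box(.056,.09,0,.022),box(.014,.07,.021,.048)]
def hsvmask(s,lo,hi,c,r):
    m=cv2.inRange(cv2.cvtColor(s['pixels'],cv2.COLOR_BGR2HSV),lo,hi)//255
    k=np.zeros_like(m); cv2.circle(k,(int(c[0]),int(c[1])),r,1,-1); return (m*k).astype(np.float32)
def nm(f,x0,d):
    x0=np.array(x0,float); r=minimize(f,x0,method='Nelder-Mead',options=dict(initial_simplex=np.vstack([x0]+[x0+np.eye(len(x0))[i]*d[i] for i in range(len(x0))]),xatol=1e-5,fatol=1e-6,maxiter=600)); return r
E
cat > fit.py <<'E'
from rig import arm
from h import *
S=[arm.snapshot(n) for n in('top','side')]
D=[cv2.distanceTransform(255-cv2.Canny(cv2.resize(s['pixels'],None,fx=2,fy=2,interpolation=cv2.INTER_CUBIC),60,150),cv2.DIST_L2,5)/2 for s in S]
vis=[s['pixels'].copy() for s in S]
# link
c0=np.array([[.667,-.222,.02]])
M=[hsvmask(s,(5,170,120),(16,255,255),proj(s,c0)[0],40) for s in S]
f=lambda v:-sum(iou(s,m,LINK,Ro.from_euler('z',v[2]).as_matrix(),np.array([v[0],v[1],0])) for s,m in zip(S,M))
r=min((nm(f,[.667,-.222,y],[.006,.006,.15]) for y in(-.5,0,.4,1.,1.57,2.2)),key=lambda r:r.fun)
print('link',r.x.round(4),-r.fun/2,[int(m.sum()) for m in M]); link=r.x
# faces
def cost(v,a,rects):
    R=tilt(v[3],a); P=np.vstack([sample(q) for q in rects])@R.T+v[:3]
    return sum(np.minimum(cv2.remap(d,*(2*proj(s,P).astype(np.float32).T[...,None]),cv2.INTER_LINEAR),6).mean() for s,d in zip(S,D))
def face(x0,a,rects):
    r=min((nm(lambda v:cost(v,a,rects),np.array(x0)+[0,0,dz,dy],[.005,.005,.008,.06]) for dz in(-.008,.008,.02) for dy in(-.1,0,.1)),key=lambda r:r.fun); return r
sr=[rect(.14,.14,0),rect(.068,.102,0)]
r=face([.448,-.16,.088,np.radians(168.5)],np.radians(25),sr);print('socket face',r.x.round(4),r.fun);so=r.x
Rs=tilt(so[3],np.radians(25)); print('recess',(so[:3]-.022*Rs[:,2]).round(4))
a=np.radians(30)
r=face([.472,.178,.094,np.radians(214)],a,[rect(.14,.14,0)]);print('timer face',r.x.round(4),r.fun);ti=r.x
Rt=tilt(ti[3],a);print('key_grip',(ti[:3]+.04*Rt[:,2]).round(4))
# key
M=[hsvmask(s,(14,110,90),(28,255,255),proj(s,[ti[:3]+.035*Rt[:,2]])[0],28) for s in S]
kb=[box(.064,.0125,.022,.054)]
rz=lambda q:Rt@Ro.from_euler('z',q).as_matrix()
f=lambda v:-sum(iou(s,m,kb,rz(v[0]),ti[:3]) for s,m in zip(S,M))
qs=np.linspace(-1.57,1.57,36);print([(round(q,2),round(-f([q])/2,2)) for q in sorted(qs,key=lambda q:f([q]))[:3]],[int(m.sum()) for m in M])
q=min(qs,key=lambda q:f([q]));np.savez('fit.npz',link=link,so=so,ti=ti,q=q)
for s,im,c in zip(S,[0,1],[0,1]): pass
tiles=[]
for s in S:
    big=cv2.resize(s['pixels'],None,fx=4,fy=4,interpolation=cv2.INTER_CUBIC)
    def dr(P,col): cv2.polylines(big,[np.round(proj(s,P)*4+1.5).astype(np.int32)],True,col,1)
    L=Ro.from_euler('z',link[2]).as_matrix().T
    for q_ in(rect(.056,.09,.022),rect(.014,.07,.048)): dr(q_@L+[link[0],link[1],0],(255,0,0))
    for q_ in sr: dr(q_@Rs.T+so[:3],(0,0,255))
    dr(rect(.14,.14,0)@Rt.T+ti[:3],(0,0,255))
    for z in(.022,.054): dr(rect(.064,.0125,z)@rz(q).T+ti[:3],(255,0,0))
    for c,w in((np.array([link[0],link[1],.02]),266),(so[:3],267),(ti[:3],267)):
        u,v=(proj(s,[c])[0]*4).astype(int); tiles.append(cv2.getRectSubPix(big,(400,450),(float(u),float(v))))
t=[cv2.resize(x,(266,300),interpolation=cv2.INTER_AREA) for x in tiles]
cv2.imwrite('pics/fit.png',np.vstack([np.hstack(t[:3]),np.hstack(t[3:])]))
E
python3 fit.py
```

```text
link [ 0.6693 -0.2217  0.1592] 0.7385153770446777 [696, 475]
socket face [ 0.4505 -0.1529  0.0911  2.8144] 2.539304256439209
recess [ 0.4417 -0.1499  0.0711]
timer face [0.4769 0.1821 0.0895 3.7026] 4.053737640380859
key_grip [0.4938 0.1928 0.1241]
[(np.float64(-0.13), np.float32(0.2)), (np.float64(-0.22), np.float32(0.2)), (np.float64(-0.04), np.float32(0.19))] [757, 1083]
```

View pics/fit.png

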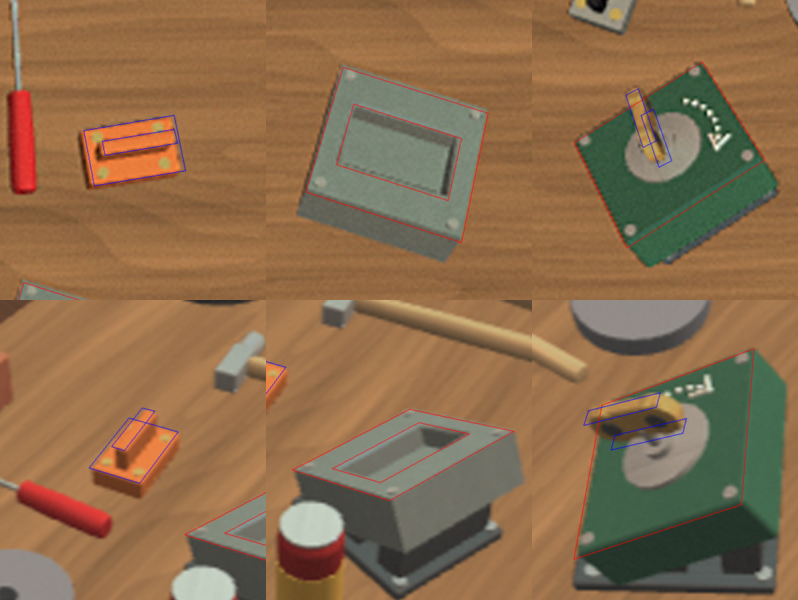

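```bash
cat > k.py <<'E'
from rig import arm
from h import *
z=np.load('fit.npz');ti=z['ti'];so=z['so'];Rt=tilt(ti[3],np.radians(30))
S=[arm.snapshot(n) for n in('top','side')]
T=[]
for s in S:
    big=cv2.resize(s['pixels'],None,fx=8,fy=8,interpolation=cv2.INTER_CUBIC)
    P=lambda X:[tuple(int(a) for a in r) for r in np.round(proj(s,np.array(X)@Rt.T+ti[:3])*8+3.5)]
    p=P([[0,0,0],[0,0,.022],[0,0,.054]])
    for i in p: cv2.circle(big,i,3,(0,0,255),-1)
    for q in range(0,180,30):
        c=np.array([np.cos(np.radians(q)),np.sin(np.radians(q)),0])*.032
        for e in(1,-1):
            i=P([e*c+[0,0,.054]])[0]; cv2.circle(big,i,2,(255,0,0),-1); cv2.putText(big,str(q*e),i,0,.4,(255,0,255),1)
    u=proj(s,[ti[:3]+.03*Rt[:,2]])[0]*8
    T.append(cv2.getRectSubPix(big,(400,400),(float(u[0]),float(u[1]))))
    print([( [round(float(x),3) for x in d['position']],round(float(d['p']),2)) for d in arm.pinpoint(s,'recess')],[( [round(float(x),3) for x in d['position']],round(float(d['p']),2)) for d in arm.pinpoint(s,'key_grip')])
cv2.imwrite('pics/key.png',np.hstack(T))
# link refit
M=[cv2.morphologyEx(hsvmask(s,(3,150,50),(17,255,255),proj(s,[[.667,-.222,.02]])[0],40),cv2.MORPH_CLOSE,np.ones((5,5))) for s in S]
for m in M:
    n,l,st,c=cv2.connectedComponentsWithStats(m.astype(np.uint8)); k=1+np.argmax(st[1:,4]); m[l!=k]=0
for idx in([0,1],[0],[1]):
    f=lambda v:-sum(iou(S[i],M[i],LINK,Ro.from_euler('z',v[2]).as_matrix(),np.array([v[0],v[1],0])) for i in idx)
    r=nm(f,[.669,-.2217,1.73],[.006,.006,.15]) if 0 else min((nm(f,[.669,-.2217,y],[.006,.006,.15]) for y in(.16,1.57+.16,1.2)),key=lambda r:r.fun)
    print('link',r.x.round(4),-r.fun/len(idx))
# socket per view with z sweep
D=[cv2.distanceTransform(255-cv2.Canny(cv2.resize(s['pixels'],None,fx=2,fy=2,interpolation=cv2.INTER_CUBIC),60,150),cv2.DIST_L2,5)/2 for s in S]
def cost(v,a,rects,idx):
    R=tilt(v[3],a); P=np.vstack([sample(q) for q in rects])@R.T+v[:3]
    return sum(np.minimum(cv2.remap(D[i],*(2*proj(S[i],P).astype(np.float32).T[...,None]),cv2.INTER_LINEAR),4).mean() for i in idx)/len(idx)
for nme,x0,a,rs in(('so',so,25,[rect(.14,.14,0)]),('so',so,25,[rect(.068,.102,0)]),('ti',ti,30,[rect(.14,.14,0)])):
  for idx in([0],[1],[0,1]):
    r=min((nm(lambda v:cost(v,np.radians(a),rs,idx),x0+[dx,0,dz,0],[.003,.003,.004,.03]) for dz in(-.005,0,.005) for dx in(-.004,0,.004)),key=lambda r:r.fun); print(nme,idx,r.x.round(4),r.fun)
E
python3 k.py
```

```text
[([0.438, -0.157, 0.064], 0.87), ([0.234, -0.352, 0.067], 0.71)] [([0.492, 0.194, 0.126], 0.55), ([0.199, 0.311, 0.131], 0.55), ([0.548, -0.432, 0.003], 0.41)]
[([0.441, -0.152, 0.07], 0.98), ([0.234, -0.354, 0.07], 0.66)] [([0.492, 0.192, 0.128], 0.96), ([0.203, 0.314, 0.128], 0.79)]
link [ 0.6681 -0.2194  0.1466] 0.9113366603851318
link [ 0.6691 -0.2185  0.1366] 0.938941478729248
link [ 0.6672 -0.2232  0.155 ] 0.93665611743927
so [0] [ 0.4536 -0.1539  0.0868  2.8203] 0.1726953089237213
so [1] [ 0.4493 -0.1538  0.0912  2.8179] 0.9634941816329956
so [0, 1] [ 0.4531 -0.1535  0.0905  2.8186] 0.6623339653015137
so [0] [ 0.4567 -0.1597  0.0419  2.8185] 0.9228677749633789
so [1] [ 0.4137 -0.0784  0.1552  2.8542] 0.9016169309616089
so [0, 1] [ 0.4531 -0.1525  0.0789  2.8892] 1.1665599346160889
ti [0] [0.4781 0.1829 0.0875 3.7044] 0.9787343144416809
ti [1] [0.5062 0.1511 0.0409 3.6943] 1.6283775568008423
ti [0, 1] [0.4769 0.1821 0.0894 3.7031] 1.5368058681488037
```

View pics/key.png

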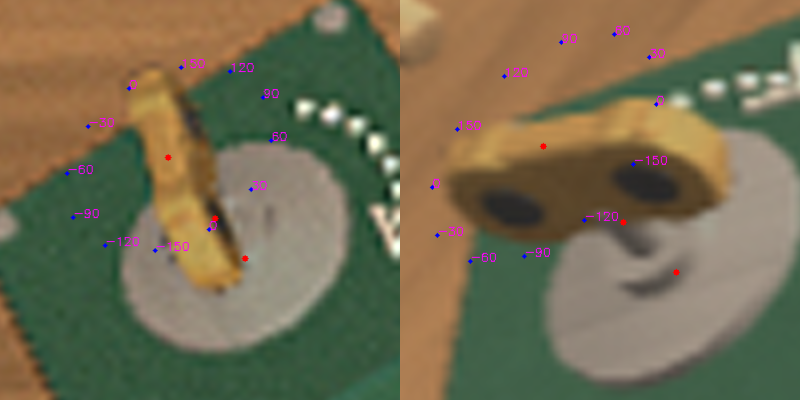

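```bash
cat > kf.py <<'E'
from rig import arm
from h import *
z=np.load('fit.npz');ti=z['ti'];Rt=tilt(3.7035,np.radians(30))
S=[arm.snapshot(n) for n in('top','side')]
A=[[(130,95),(150,70),(172,78),(190,110),(215,150),(215,200),(240,260),(240,280),(215,290),(180,270),(165,230),(145,170),(130,120)],
[(50,170),(60,140),(90,122),(160,120),(200,100),(250,97),(310,130),(330,165),(320,205),(290,215),(240,215),(180,225),(140,240),(80,225),(50,190)]]
Rt0=tilt(ti[3],np.radians(30));M=[]
for s,a in zip(S,A):
    u=np.round(proj(s,[ti[:3]+.03*Rt0[:,2]])[0]*8,3); p=(np.array(a)-199.5+u-3.5)/8
    m=np.zeros((1920,2560),np.uint8);cv2.fillPoly(m,[np.round((p+.5)*4-.5).astype(np.int32)],1)
    M.append(cv2.resize(m.astype(np.float32),(640,480),interpolation=cv2.INTER_AREA))
t=np.linspace(0,6.283,40)
def bow(e):
    P=[]
    for c in(-.016,.016):
        for y in(-.00625,.00625): P.append(np.c_[c+.016*np.cos(t),0*t+y,-.002+.016*np.sin(t)])
    return [np.vstack(P)]
for idx in([0,1],[0],[1]):
  def f(v): return -sum(iou(S[i],M[i],bow(0),Rt@Ro.from_euler('z',v[3]).as_matrix(),v[:3]) for i in idx)
  r=min((nm(f,[.491,.1915,.127,q],[.004,.004,.004,.2]) for q in np.arange(-1.5,1.6,.35)),key=lambda r:r.fun)
  x=Rt@Ro.from_euler('z',r.x[3]).as_matrix()[:,0]
  print(r.x.round(4),-r.fun/len(idx),x.round(3))
E
cat > go.py <<'E'
import sys
from rig import arm
from h import *
def cur():
    o=arm.observe(); return o,np.array(o['position']),Ro.from_euler('xyz',o['tool_rot'])
def tool(z,y):
    z=np.array(z,float);z/=np.linalg.norm(z);y=np.array(y,float);y-=z*(y@z);y/=np.linalg.norm(y)
    return Ro.from_matrix(np.c_[np.cross(y,z),y,z])
def plan(*targets):
    o,p,R=cur();print('t',round(o['t'],2),'pos',p.round(4),'j',np.round(o['joints'],2),'F',np.round(o['contact_force'],1),'w',round(o['grip_width'],4),round(o['grasp_force'],1))
    for P,T in targets:
        print('off',(R.inv().apply(np.array(P)-p)/.3).round(3).tolist(),'turn',((R.inv()*T).as_rotvec()/np.radians(45)).round(3).tolist())
LK=np.array([.668,-.221,0]);LY=.147
TL=tool([0,0,-1],[np.cos(LY),np.sin(LY),0])
RY=2.818;RR=tilt(RY,np.radians(25));RC=np.array([.4425,-.1525,.069])
TR=tool(-RR[:,2],-RR[:,0])
E
python3 kf.py; python3 -c "
from go import *
plan((LK+[0,0,.15],TL),(LK+[0,0,.026],TL))"
```

```text
[ 0.4938  0.1934  0.1312 -0.1812] 0.8526067733764648 [-0.817 -0.301  0.492]
[ 0.4914  0.1901  0.1478 -0.1711] 0.8540166020393372 [-0.813 -0.311  0.493]
[ 0.4817  0.2025  0.1475 -0.1883] 0.864827573299408 [-0.82  -0.295  0.491]
t 1.8 pos [ 0.1703 -0.523   0.1961] j [ 1.21  0.31  0.01  1.51 -0.    1.32 -0.03] F [-0.4  0.2  0.3] w 0.0851 0.0
off [1.889, -0.443, 0.154] turn [-0.0, 0.0, -1.786]
off [1.889, -0.443, 0.567] turn [-0.0, 0.0, -1.786]
```

Call:
step_arm(
  offset=[
    [1,-0.22,-0.15],
    [1,-0.22,-0.15],
    [1,-0.22,-0.15],
    [1,-0.22,-0.15],
    [1,-0.22,-0.15],
    [1,-0.22,-0.15],
    [1,-0.22,-0.15],
    [1,-0.22,-0.15],
  ],
  turn=[
    [0,0,-0.9],
    [0,0,-0.9],
    [0,0,-0.9],
    [0,0,-0.9],
    [0,0,-0.9],
    [0,0,-0.9],
    [0,0,-0.9],
    [0,0,-0.9],
  ],
  claw=-1,
)

```text
t: 2.6
position: [0.4378, -0.3649, 0.2413]
tool_rot: [3.141, -0.001, 1.028]
contact_force: [-0.3, -1.0, 0.2]
grip_width: 0.0854
grasp_force: 0.0
```

```bash
python3 -c "
from go import *
plan((LK+[0,0,.12],TL),(LK+[0,0,.026],TL))"
```

```text
t 2.6 pos [ 0.4378 -0.3649  0.2413] j [ 0.84  0.35 -0.25  1.36  0.08  1.44  0.05] F [-0.3 -1.   0.2] w 0.0854 0.0
off [0.806, 0.409, 0.406] turn [0.002, -0.001, -0.878]
off [0.806, 0.408, 0.719] turn [0.002, -0.001, -0.878]
```

Call:
step_arm(
  offset=[
    [0.8,0.41,0.4],
    [0.8,0.41,0.4],
    [0.8,0.41,0.4],
    [0.8,0.41,0.4],
    [0.8,0.41,0.4],
    [0.8,0.41,0.4],
    [0.8,0.41,0.4],
    [0.8,0.41,0.4],
    [0.8,0.41,0.4],
    [0.8,0.41,0.4],
  ],
  turn=[
    [0,0,-0.88],
    [0,0,-0.88],
    [0,0,-0.88],
    [0,0,-0.88],
    [0,0,-0.88],
    [0,0,-0.88],
    [0,0,-0.88],
    [0,0,-0.88],
    [0,0,-0.88],
    [0,0,-0.88],
  ],
)

```text
t: 3.6
position: [0.6643, -0.2304, 0.1226]
tool_rot: [3.141, 0.003, 1.709]
contact_force: [0.3, -0.2, 0.4]
grip_width: 0.0856
grasp_force: 0.0
```

```bash
python3 -c "
from go import *
plan((LK+[0,0,.026],TL))"
```

```text
t 3.6 pos [ 0.6643 -0.2304  0.1226] j [ 0.51  0.71 -0.39  1.12  0.26  1.36  0.29] F [ 0.3 -0.2  0.4] w 0.0856 0.0
off [0.031, 0.016, 0.322] turn [0.001, 0.004, -0.012]
```

Call:
step_arm(
  offset=[
    [0,0,0.1],
    [0.02,0.01,0.2],
    [0.02,0.01,0.28],
    [0.02,0.01,0.28],
    [0.02,0.01,0.28],
    [0.02,0.01,0.28],
  ],
  turn=[
    [0,0,0],
    [0,0,0],
    [0,0,0],
    [0,0,0],
    [0,0,0],
    [0,0,0],
  ],
)

```text
t: 4.2
position: [0.6689, -0.2219, 0.04]
tool_rot: [3.137, 0.002, 1.711]
contact_force: [0.9, 0.2, 0.7]
grip_width: 0.0852
grasp_force: 0.0
```

```bash
python3 -c "
from go import *
plan((LK+[0,0,.026],TL))"
```

```text
t 4.2 pos [ 0.6689 -0.2219  0.04  ] j [ 0.51  0.77 -0.38  1.22  0.28  1.2   0.26] F [0.9 0.2 0.7] w 0.0852 0.0
off [0.004, -0.003, 0.047] turn [0.005, 0.003, -0.008]
```

Call:
step_arm(
  offset=[
    [0,0,0.045],
    [0,0,0.045],
    [0,0,0.045],
  ],
  turn=[
    [0,0,0],
    [0,0,0],
    [0,0,0],
  ],
)

```text
t: 4.5
position: [0.667, -0.2204, 0.0232]
tool_rot: [-3.141, -0.0, 1.713]
contact_force: [-0.0, 1.3, -0.5]
grip_width: 0.0855
grasp_force: 0.0
```

Call:
step_arm(
  offset=[
    [0,0,0],
    [0,0,0],
    [0,0,0],
    [0,0,0],
    [0,0,0],
    [0,0,0],
    [0,0,0],
    [0,0,0],
    [0,0,0],
    [0,0,0],
  ],
  turn=[
    [0,0,0],
    [0,0,0],
    [0,0,0],
    [0,0,0],
    [0,0,0],
    [0,0,0],
    [0,0,0],
    [0,0,0],
    [0,0,0],
    [0,0,0],
  ],
  claw=1,
)

```text
t: 5.5
position: [0.6674, -0.2204, 0.0236]
tool_rot: [-3.142, 0.0, 1.713]
contact_force: [0.8, -0.5, -0.4]
grip_width: -0.0001
grasp_force: 0.0
```

```bash
python3 -c "
from go import *
plan((RC+RR@[0,0,.17],TR))"
```

```text
t 5.5 pos [ 0.6674 -0.2204  0.0236] j [ 0.5   0.78 -0.38  1.24  0.29  1.17  0.26] F [ 0.8 -0.5 -0.4] w -0.0001 0.0
off [0.223, -0.496, -0.665] turn [0.545, 0.129, 0.583]
```

```bash
python3 -c "
from rig import arm
from h import *
T=[]
for n in('top','side'):
    s=arm.snapshot(n);u=proj(s,[[.667,-.22,.03]])[0]
    T.append(cv2.resize(cv2.getRectSubPix(s['pixels'],(133,133),tuple(map(float,u))),(400,400),interpolation=cv2.INTER_CUBIC))
cv2.imwrite('pics/g1.png',np.hstack(T))"
```

```text
(no output)
```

View pics/g1.png

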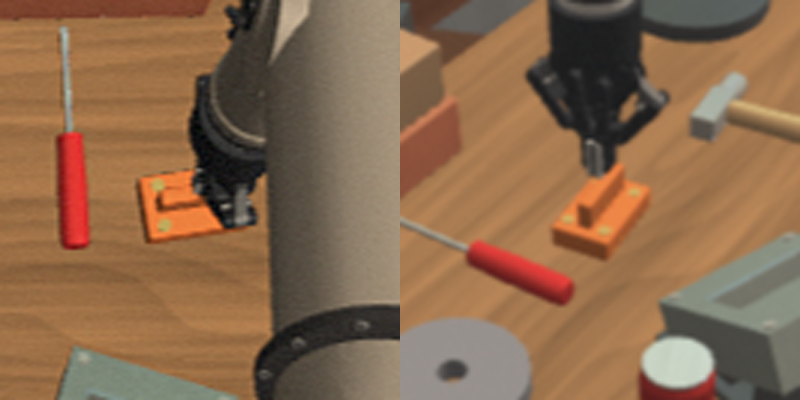

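Call:
step_arm(
  offset=[
    [0,0,-0.25],
    [0,0,-0.25],
    [0,0,-0.25],
    [0,0,-0.25],
    [0,0,-0.25],
  ],
  turn=[
    [0,0,0],
    [0,0,0],
    [0,0,0],
    [0,0,0],
    [0,0,0],
  ],
)

```text
t: 6.1
position: [0.6662, -0.2203, 0.0969]
tool_rot: [-3.139, -0.001, 1.713]
contact_force: [0.5, 0.7, -0.7]
grip_width: 0.0002
grasp_force: 0.0
```

```bash
python3 -c "
from rig import arm
from h import *
from go import cur
o,p,R=cur();print(p,o['tool_rot'],o['grip_width'],o['contact_force'])
T=[]
for n in('top','side'):
    s=arm.snapshot(n);u=proj(s,[p])[0]
    b=cv2.resize(s['pixels'],None,fx=4,fy=4,interpolation=cv2.INTER_CUBIC)
    for d in(0,.019,.073): cv2.circle(b,tuple(int(a) for a in proj(s,[p-d*R.as_matrix()[:,2]])[0]*4+1.5),3,(255,0,255),-1)
    for q in(LINKc:=[[.668,-.221,.048]]): cv2.circle(b,tuple(int(a) for a in proj(s,[q])[0]*4+1.5),3,(0,255,0),-1)
    T.append(cv2.getRectSubPix(b,(400,500),(float(u[0]*4),float(u[1]*4))))
cv2.imwrite('pics/g2.png',np.hstack(T))"
```

```text
[ 0.6661859  -0.22027944  0.09686356] [-3.13854729e+00 -9.30877132e-04  1.71301567e+00] 0.00015655911334312895 [ 0.52319114  0.68893008 -0.67848043]
```

View pics/g2.png

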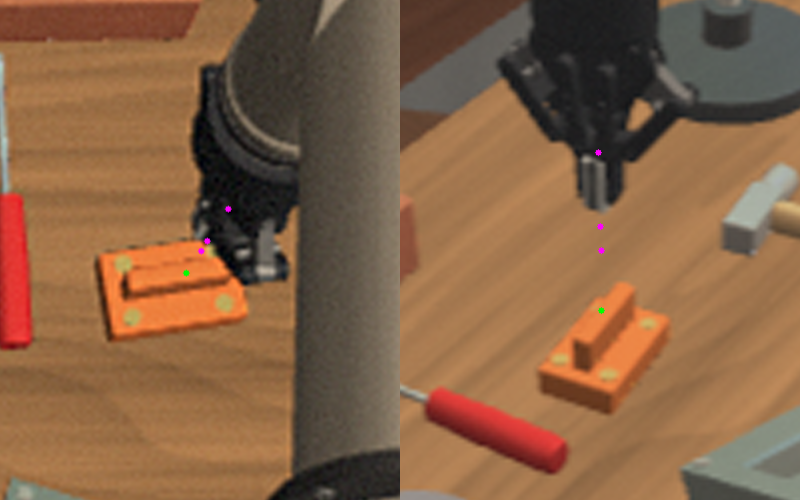

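Call:
step_arm(
  offset=[
    [0,0,0],
    [0,0,0],
    [0,0,0],
    [0,0,0],
    [0.005,0.005,0.1],
    [0.005,0.005,0.2],
    [0.005,0.005,0.3],
    [0.005,0.005,0.32],
    [0.005,0.005,0.32],
    [0.005,0.005,0.32],
    [0.005,0.005,0.32],
  ],
  turn=[
    [0,0,0],
    [0,0,0],
    [0,0,0],
    [0,0,0],
    [0,0,0],
    [0,0,0],
    [0,0,0],
    [0,0,0],
    [0,0,0],
    [0,0,0],
    [0,0,0],
  ],
  claw=-1,
)

```text
t: 7.3
position: [0.6706, -0.2191, 0.0052]
tool_rot: [3.137, 0.002, 1.713]
contact_force: [0.4, -0.5, -0.1]
grip_width: 0.0852
grasp_force: 0.0
```

Call:
step_arm(
  offset=[
    [0,0,0],
    [0,0,0],
    [0,0,0],
    [0,0,0],
    [0,0,0],
    [0,0,0],
    [0,0,0],
    [0,0,0],
  ],
  turn=[
    [0,0,0],
    [0,0,0],
    [0,0,0],
    [0,0,0],
    [0,0,0],
    [0,0,0],
    [0,0,0],
    [0,0,0],
  ],
  claw=1,
)

```text
t: 8.1
position: [0.6682, -0.2188, 0.0026]
tool_rot: [-3.141, -0.0, 1.713]
contact_force: [-1.2, 0.4, 1.8]
grip_width: 0.0119
grasp_force: 61.9
```

```bash
python3 -c "
from go import *
plan((RC+RR@[0,0,.1],TR))"
```

```text
t 8.1 pos [ 0.6682 -0.2188  0.0026] j [ 0.5   0.8  -0.38  1.25  0.3   1.14  0.25] F [-1.2  0.4  1.8] w 0.0119 61.9
off [0.262, -0.588, -0.523] turn [0.544, 0.13, 0.583]
```

Call:
step_arm(
  offset=[
    [0,0,-0.15],
    [0,0,-0.3],
    [0,0,-0.45],
    [0,0,-0.6],
    [0.05,-0.12,-0.62],
    [0.1,-0.24,-0.62],
    [0.15,-0.36,-0.62],
    [0.2,-0.48,-0.62],
    [0.26,-0.59,-0.62],
    [0.26,-0.59,-0.62],
    [0.26,-0.59,-0.62],
    [0.26,-0.59,-0.62],
  ],
  turn=[
    [0,0,0],
    [0,0,0],
    [0,0,0],
    [0.1,0.03,0.1],
    [0.2,0.05,0.2],
    [0.3,0.08,0.3],
    [0.4,0.1,0.4],
    [0.5,0.12,0.5],
    [0.545,0.13,0.58],
    [0.545,0.13,0.58],
    [0.545,0.13,0.58],
    [0.545,0.13,0.58],
  ],
)

```text
t: 9.3
position: [0.4838, -0.1668, 0.1885]
tool_rot: [-2.708, -0.002, 1.25]
contact_force: [0.8, -0.2, -3.0]
grip_width: 0.0121
grasp_force: 61.4
```

```bash
cat > g3.py <<'E'
import sys
from go import *
o,p,R=cur();Rm=R.as_matrix()
plan((RC+RR@[0,0,.1],TR),(RC+RR@[0,0,.05],TR),(RC+RR@[0,0,.0026],TR))
# link in hand: fit from images. nominal link frame from tool
T=[]
L0=np.c_[-Rm[:,1],Rm[:,0],-Rm[:,2]]; L0[:,1]=np.cross(L0[:,2],L0[:,0])
S=[arm.snapshot(n) for n in('top','side')]
for s in S:
    b=cv2.resize(s['pixels'],None,fx=4,fy=4,interpolation=cv2.INTER_CUBIC)
    def dr(P,c): cv2.polylines(b,[np.round(proj(s,P)*4+1.5).astype(np.int32)],True,c,1)
    org=p-.0026*L0[:,2]
    for q in(rect(.056,.09,0),rect(.056,.09,.022)): dr(q@L0.T+org,(255,0,0))
    for q in(rect(.14,.14,.022),rect(.068,.102,.022)): dr(q@RR.T+RC,(0,0,255))
    u=proj(s,[(p+RC)/2])[0]*4
    T.append(cv2.getRectSubPix(b,(400,500),tuple(map(float,u))))
cv2.imwrite('pics/'+sys.argv[1],np.hstack(T))
E
python3 g3.py g3.png
```

```text
t 9.3 pos [ 0.4838 -0.1668  0.1885] j [ 0.48  0.63 -0.31  1.16  0.12  1.81 -0.13] F [ 0.8 -0.2 -3. ] w 0.0121 61.4
off [0.001, 0.036, 0.089] turn [0.004, -0.0, 0.004]
off [0.001, 0.035, 0.256] turn [0.004, -0.0, 0.004]
off [0.001, 0.035, 0.414] turn [0.004, -0.0, 0.004]
```

View pics/g3.png

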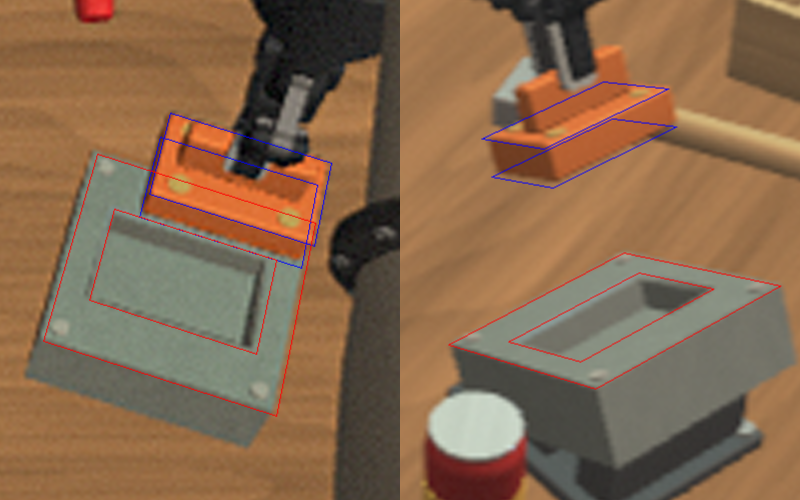

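```bash
sed -i 's/RC=np.array.*/RC=np.array([.4437,-.150,.0695])/' go.py; python3 -c "
from go import *
plan((RC+RR@[0,0,.03],TR),(RC+RR@[0,0,.0026],TR))"
```

```text
t 9.4 pos [ 0.4839 -0.1667  0.1886] j [ 0.48  0.63 -0.31  1.16  0.12  1.81 -0.13] F [-0.6  0.4 -2.6] w 0.0122 61.4
off [0.01, 0.036, 0.321] turn [0.003, -0.0, 0.004]
off [0.01, 0.036, 0.412] turn [0.003, -0.0, 0.004]
```

Call:
step_arm(
  offset=[
    [0.01,0.036,0.1],
    [0.01,0.036,0.2],
    [0.01,0.036,0.3],
    [0.01,0.036,0.31],
    [0.01,0.036,0.32],
    [0.01,0.036,0.32],
  ],
  turn=[
    [0,0,0],
    [0,0,0],
    [0,0,0],
    [0,0,0],
    [0,0,0],
    [0,0,0],
  ],
)

```text
t: 10.0
position: [0.456, -0.1543, 0.098]
tool_rot: [-2.709, -0.001, 1.25]
contact_force: [0.3, 0.1, -2.1]
grip_width: 0.0121
grasp_force: 61.4
```

```bash
python3 -c "
from go import *
plan((RC+RR@[0,0,.02],TR),(RC+RR@[0,0,.0026],TR))"
```

```text
t 10.0 pos [ 0.456  -0.1543  0.098 ] j [ 0.49  0.63 -0.31  1.39  0.13  1.58 -0.15] F [ 0.3  0.1 -2.1] w 0.0121 61.4
off [0.001, 0.001, 0.038] turn [0.004, -0.0, 0.003]
off [0.001, 0.0, 0.096] turn [0.004, -0.0, 0.003]
```

Call:
step_arm(
  offset=[
    [0,0,0.02],
    [0,0,0.035],
    [0,0,0.045],
    [0,0,0.055],
    [0,0,0.065],
    [0,0,0.065],
  ],
  turn=[
    [0,0,0],
    [0,0,0],
    [0,0,0],
    [0,0,0],
    [0,0,0],
    [0,0,0],
  ],
)

```text
t: 10.6
position: [0.446, -0.1512, 0.079]
tool_rot: [-2.704, -0.001, 1.25]
contact_force: [-0.6, -0.2, -2.6]
grip_width: 0.012
grasp_force: 61.4
```

```bash
python3 -c "
from go import *
plan((RC+RR@[0,0,.0026],TR))
o=cur()[0];print(RR.T@o['contact_force'],RR.T@o['ft_torque'])"
```

```text
t 10.6 pos [ 0.446  -0.1512  0.079 ] j [ 0.5   0.63 -0.31  1.44  0.13  1.53 -0.15] F [-0.6 -0.2 -2.6] w 0.012 61.4
off [0.001, 0.006, 0.024] turn [-0.001, 0.0, 0.003]
[-0.64614108  0.39471745 -2.61639171] [-0.02412223  0.6299142   0.02274467]
```

Call:
step_arm(
  offset=[
    [0,0.003,0.01],
    [0,0.004,0.018],
    [0,0.004,0.024],
    [0,0.004,0.028],
    [0,0.004,0.032],
    [0,0.004,0.032],
  ],
  turn=[
    [0,0,0],
    [0,0,0],
    [0,0,0],
    [0,0,0],
    [0,0,0],
    [0,0,0],
  ],
)

```text
t: 11.2
position: [0.4439, -0.1505, 0.0712]
tool_rot: [-2.706, -0.001, 1.25]
contact_force: [0.8, -0.1, 4.1]
grip_width: 0.012
grasp_force: 62.1
```

```bash
python3 -c "
from go import *
plan((RC+RR@[0,0,.0026],TR))
o=cur()[0];print(RR.T@o['contact_force'],RR.T@o['ft_torque'])"
```

```text
t 11.2 pos [ 0.4439 -0.1505  0.0712] j [ 0.5   0.63 -0.31  1.46  0.13  1.51 -0.15] F [ 0.8 -0.1  4.1] w 0.012 62.1
off [0.001, 0.001, -0.003] turn [0.001, 0.0, 0.003]
[ 1.00342708 -0.18419392  4.0736955 ] [0.03930744 0.07842494 0.01801381]
```

Call:
step_arm(
  offset=[
    [0,0,0.005],
    [0,0,0.01],
    [0,0,0.014],
    [0,0,0.014],
  ],
  turn=[
    [0,0,0],
    [0,0,0],
    [0,0,0],
    [0,0,0],
  ],
)

```text
t: 11.6
position: [0.4438, -0.1504, 0.0711]
tool_rot: [-2.71, -0.001, 1.249]
contact_force: [0.9, -2.1, 20.4]
grip_width: 0.0116
grasp_force: 64.0
```

```bash
python3 -c "
from go import *
plan((RC+RR@[0,0,.0026],TR))
o=cur()[0];print(RR.T@o['contact_force'],RR.T@o['ft_torque'])"
```

```text
t 11.6 pos [ 0.4438 -0.1504  0.0711] j [ 0.5   0.63 -0.31  1.46  0.13  1.51 -0.15] F [ 0.9 -2.1 20.4] w 0.0116 64.0
off [0.001, 0.001, -0.004] turn [0.006, 0.0, 0.003]
[ 7.17712238  1.73495336 19.1079343 ] [ 0.15031387 -1.09929183 -0.02811702]
```

Call:
step_arm(
  offset=[
    [0,0,-0.014],
    [0,0,-0.014],
    [0,0,-0.014],
    [0,0,-0.014],
    [0,0,-0.014],
    [0,0,-0.014],
  ],
  turn=[
    [0,0,0],
    [0,0,0],
    [0,0,0],
    [0,0,0],
    [0,0,0],
    [0,0,0],
  ],
  claw=-1,
)

```text
t: 12.2
position: [0.4433, -0.1503, 0.0698]
tool_rot: [-2.705, -0.001, 1.25]
contact_force: [-0.6, 0.2, 0.4]
grip_width: 0.0853
grasp_force: 0.0
```

Call:
step_arm(
  offset=[
    [0,0,-0.1],
    [0,0,-0.25],
    [0,0,-0.4],
    [0,0,-0.5],
    [0,0,-0.5],
    [0,0,-0.5],
  ],
  turn=[
    [0,0,0],
    [0,0,0],
    [0,0,0],
    [0,0,0],
    [0,0,0],
    [0,0,0],
  ],
)

```text
t: 12.8
position: [0.504, -0.1704, 0.2059]
tool_rot: [-2.706, -0.001, 1.25]
contact_force: [0.2, 0.3, 0.1]
grip_width: 0.0853
grasp_force: 0.0
```

```bash
sed -i '/^plan/d;s/(p+RC)\/2/RC/' g3.py; cat >> g3.py <<'E'
M=[hsvmask(s,(3,150,50),(17,255,255),proj(s,[RC+RR@[0,0,.03]])[0],34) for s in S]
M=[cv2.morphologyEx(m,cv2.MORPH_CLOSE,np.ones((5,5))) for m in M]
# link above floor by h: visible part is rib+top face; fit normal height & offsets
for n,m,s in zip('ts',M,S):
    f=lambda v:-iou(s,m,[box(.056,.09,.0215,.022),LINK[1]],RR,RC+RR@v)
    r=min((nm(f,[0,0,h],[.002,.002,.003]) for h in(0,.005,.01)),key=lambda r:r.fun);print(n,r.x.round(4),-r.fun)
f=lambda v:-sum(iou(s,m,[box(.056,.09,.0215,.022),LINK[1]],RR,RC+RR@v) for s,m in zip(S,M))
r=min((nm(f,[0,0,h],[.002,.002,.003]) for h in(0,.005,.01)),key=lambda r:r.fun);print(r.x.round(4),-r.fun/2)
E
python3 g3.py g4.png
```

```text
t [ 0.0018 -0.0013  0.0007] 0.8504758477210999
s [ 0.0019  0.0027 -0.0019] 0.9248276352882385
[ 0.0016  0.0007 -0.0016] 0.8707883954048157
```

View pics/g4.png

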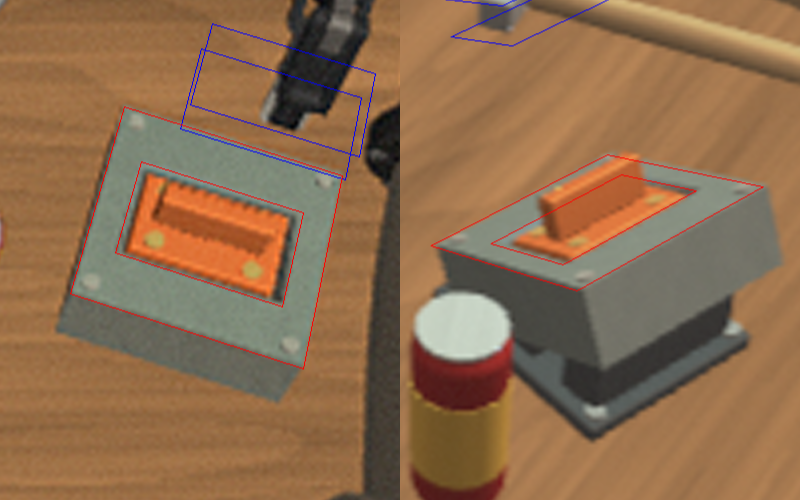

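```bash
cat >> go.py <<'E'
KG=np.array([.493,.193,.129]);KR=tilt(3.7035,np.radians(30))
def key(q): return KR@Ro.from_euler('z',q).as_matrix()
def TK(q,s=1): K=key(q); return tool(-K[:,2],s*K[:,1])
E
python3 -c "
from go import *
plan(*[(KG+.075*KR[:,2],TK(q,s)) for q in(-.18,) for s in(1,-1)])"
```

```text
t 12.9 pos [ 0.5026 -0.1703  0.2048] j [ 0.46  0.67 -0.3   1.05  0.13  1.88 -0.13] F [-1.  -0.1  0.3] w 0.0852 0.0
off [1.236, -0.285, 0.175] turn [-0.34, -0.416, 1.202]
off [1.236, -0.285, 0.175] turn [0.492, -0.402, -2.735]
```

Call:
step_arm(
  offset=[
    [0.6,-0.14,0],
    [0.6,-0.14,0],
    [0.6,-0.14,0],
    [0.9,-0.2,0],
    [0.9,-0.2,0],
    [0.9,-0.2,0],
    [0.9,-0.2,0],
    [0.9,-0.2,0],
    [0.9,-0.2,0],
  ],
  turn=[
    [0.18,-0.147,-1],
    [0.18,-0.147,-1],
    [0.18,-0.147,-1],
    [0.18,-0.147,-1],
    [0.18,-0.147,-1],
    [0.18,-0.147,-1],
    [0.18,-0.147,-1],
    [0.18,-0.147,-1],
    [0.18,-0.147,-1],
  ],
)

```text
t: 13.8
position: [0.531, 0.101, 0.2241]
tool_rot: [-2.667, -0.254, 2.008]
contact_force: [0.1, -0.4, 0.2]
grip_width: 0.0851
grasp_force: 0.0
```

```bash
python3 -c "
from go import *
plan((KG+.075*KR[:,2],TK(-.18,-1)))"
```

```text
t 13.8 pos [0.531  0.101  0.2241] j [-0.11  0.76 -0.11  0.88 -0.04  2.03  0.28] F [ 0.1 -0.4  0.2] w 0.0851 0.0
off [0.311, 0.208, 0.101] turn [0.318, -0.242, -1.742]
```

Call:
step_arm(
  offset=[
    [0.1,0.07,0.02],
    [0.2,0.14,0.04],
    [0.3,0.2,0.12],
    [0.3,0.2,0.14],
    [0.3,0.2,0.14],
    [0.3,0.2,0.14],
    [0.3,0.2,0.14],
    [0.3,0.2,0.14],
  ],
  turn=[
    [0.18,-0.14,-1],
    [0.18,-0.14,-1],
    [0.18,-0.14,-1],
    [0.18,-0.14,-1],
    [0.18,-0.14,-1],
    [0.18,-0.14,-1],
    [0.18,-0.14,-1],
    [0.18,-0.14,-1],
  ],
)

```text
t: 14.6
position: [0.5193, 0.2086, 0.185]
tool_rot: [-2.825, -0.466, 2.826]
contact_force: [-1.2, -0.2, -0.4]
grip_width: 0.0853
grasp_force: 0.0
```

```bash
python3 -c "
from go import *
plan((KG+.03*KR[:,2],TK(-.18,-1)))"
```

```text
t 14.6 pos [0.5193 0.2086 0.185 ] j [-0.39  0.85  0.01  0.82 -0.05  2.03  0.94] F [-1.2 -0.2 -0.4] w 0.0853 0.0
off [-0.014, -0.004, 0.112] turn [0.138, -0.098, -0.747]
```

Call:
step_arm(
  offset=[
    [-0.014,-0.004,0.06],
    [-0.014,-0.004,0.11],
    [-0.014,-0.004,0.11],
    [-0.014,-0.004,0.11],
    [-0.014,-0.004,0.11],
    [-0.014,-0.004,0.11],
  ],
  turn=[
    [0.14,-0.1,-0.75],
    [0.14,-0.1,-0.75],
    [0.14,-0.1,-0.75],
    [0.14,-0.1,-0.75],
    [0.14,-0.1,-0.75],
    [0.14,-0.1,-0.75],
  ],
)

```text
t: 15.2
position: [0.5057, 0.2026, 0.1558]
tool_rot: [-3.041, -0.512, -2.782]
contact_force: [-0.5, -0.2, 0.3]
grip_width: 0.0852
grasp_force: 0.0
```

```bash
python3 -c "
from go import *
plan((KG-.041*KR[:,2],TK(-.18,-1)))
s=arm.snapshot('side');print([(d['position'],d['p']) for d in arm.pinpoint(s,'key_grip')][:3])
s=arm.snapshot('top');print([(d['position'],d['p']) for d in arm.pinpoint(s,'key_grip')][:3])"
```

```text
t 15.2 pos [0.5057 0.2026 0.1558] j [-0.4   0.78 -0.12  0.99  0.12  1.89  1.46] F [-0.5 -0.2  0.3] w 0.0852 0.0
off [0.001, -0.004, 0.24] turn [-0.0, 0.003, 0.005]
[([0.1979, 0.3139, 0.1287], 0.86), ([0.4922, 0.1908, 0.1306], 0.61), ([0.4458, -0.005, 0.0024], 0.29)]
[([0.1959, 0.3131, 0.1313], 0.82), ([0.4931, 0.1949, 0.1275], 0.8)]
```

Call:
step_arm(
  offset=[
    [0,-0.003,0.08],
    [0,-0.003,0.16],
    [0,-0.003,0.22],
    [0,-0.003,0.235],
    [0,-0.003,0.235],
    [0,-0.003,0.235],
  ],
  turn=[
    [0,0,0],
    [0,0,0],
    [0,0,0],
    [0,0,0],
    [0,0,0],
    [0,0,0],
  ],
)

```text
t: 16.0
position: [0.4771, 0.1839, 0.0951]
tool_rot: [-3.041, -0.511, -2.778]
contact_force: [0.9, 0.1, 0.3]
grip_width: 0.0853
grasp_force: 0.0
```

```bash
python3 -c "
from go import *
plan((KG-.041*KR[:,2],TK(-.18,-1)))"
```

```text
t 16.0 pos [0.4771 0.1839 0.0951] j [-0.38  0.75 -0.12  1.21  0.12  1.71  1.45] F [0.9 0.1 0.3] w 0.0853 0.0
off [0.003, -0.003, 0.008] turn [-0.002, 0.005, 0.01]
```

Call:
step_arm(
  offset=[
    [0.002,0,0.004],
    [0.002,0,0.004],
    [0.002,0,0.004],
    [0.002,0,0.004],
    [0.002,0,0.004],
    [0.002,0,0.004],
    [0.002,0,0.004],
    [0.002,0,0.004],
  ],
  turn=[
    [0,0,0],
    [0,0,0],
    [0,0,0],
    [0,0,0],
    [0,0,0],
    [0,0,0],
    [0,0,0],
    [0,0,0],
  ],
  claw=1,
)

```text
t: 16.8
position: [0.4763, 0.1812, 0.0942]
tool_rot: [-3.038, -0.512, -2.78]
contact_force: [3.2, -3.8, 2.4]
grip_width: 0.0104
grasp_force: 60.9
```

```bash
python3 -c "
from go import *
plan((KG-.041*KR[:,2],TK(-.18,-1)))
o=cur()[0];print(KR.T@o['contact_force'],KR.T@o['ft_torque'])"
```

```text
t 16.8 pos [0.4763 0.1812 0.0942] j [-0.38  0.74 -0.12  1.22  0.12  1.71  1.45] F [ 3.2 -3.8  2.4] w 0.0104 60.9
off [-0.0, 0.004, 0.002] turn [-0.005, 0.003, 0.007]
[0.60007516 4.94390889 2.45969355] [1.06472443 0.24978821 0.01077847]
```

Call:
step_arm(
  offset=[
    [0,0,0],
    [0,0,0],
    [0,0,0],
    [0,0,0],
    [0,0,0],
    [0,0,0],
    [0,0,0],
  ],
  turn=[
    [0,0,0.17],
    [0,0,0.34],
    [0,0,0.51],
    [0,0,0.68],
    [0,0,0.85],
    [0,0,1],
    [0,0,1],
  ],
)

```text
t: 17.5
position: [0.4763, 0.1822, 0.0939]
tool_rot: [-2.701, -0.287, 2.681]
contact_force: [4.2, -2.6, 2.6]
grip_width: 0.0106
grasp_force: 60.8
```

```bash
python3 -c "
from go import *
plan((KG-.041*KR[:,2],TK(-.18-.785,-1)))
o,p,R=cur();print(R.inv().apply(o['contact_force']),R.inv().apply(o['ft_torque']))"
```

```text
t 17.5 pos [0.4763 0.1822 0.0939] j [-0.49  0.74  0.07  1.22  0.03  1.7   0.75] F [ 4.2 -2.6  2.6] w 0.0106 60.8
off [0.001, -0.0, 0.002] turn [0.0, 0.007, 0.008]
[-3.97767756 -2.10210149 -3.24864079] [ 0.14818137 -1.02412103  0.12161935]
```

Call:
step_arm(
  offset=[
    [0,0,0],
    [0,0,0],
    [0,0,0],
    [0,0,0],
    [0,0,0],
    [0,0,0],
    [0,0,0],
  ],
  turn=[
    [0,0,0.17],
    [0,0,0.34],
    [0,0,0.51],
    [0,0,0.68],
    [0,0,0.85],
    [0,0,1],
    [0,0,1],
  ],
)

```text
t: 18.2
position: [0.4769, 0.1829, 0.0933]
tool_rot: [-2.63, 0.088, 1.985]
contact_force: [5.7, -3.0, 0.4]
grip_width: 0.0103
grasp_force: 60.8
```

Call:
step_arm(
  offset=[
    [0,0,0],
    [0,0,0],
    [0,0,0],
    [0,0,0],
    [0,0,0],
    [0,0,0],
    [0,0,0],
  ],
  turn=[
    [0,0,0.17],
    [0,0,0.34],
    [0,0,0.51],
    [0,0,0.68],
    [0,0,0.85],
    [0,0,1],
    [0,0,1],
  ],
)

```text
t: 18.9
position: [0.4779, 0.1828, 0.0929]
tool_rot: [-2.83, 0.419, 1.244]
contact_force: [7.4, -1.8, 0.1]
grip_width: 0.0106
grasp_force: 60.8
```

```bash
python3 -c "
from go import *
plan((KG-.041*KR[:,2],TK(-.18-.785*3,-1)))
o,p,R=cur();print(R.inv().apply(o['contact_force']),R.inv().apply(o['ft_torque']))"
```

```text
t 18.9 pos [0.4779 0.1828 0.0929] j [-0.7   0.77  0.47  1.23 -0.17  1.7  -0.65] F [ 7.4 -1.8  0.1] w 0.0106 60.8
off [-0.005, -0.006, 0.002] turn [0.011, -0.003, 0.009]
[ 0.57451032  7.10879608 -2.64305293] [-1.56916086  0.32879637  0.1226579 ]
```

Call:
step_arm(
  offset=[
    [0,-0.003,0],
    [0,-0.006,0],
    [0,-0.006,0],
    [0,-0.006,0],
    [0,-0.006,0],
    [0,-0.006,0],
    [0,-0.006,0],
  ],
  turn=[
    [0,0,0.17],
    [0,0,0.34],
    [0,0,0.51],
    [0,0,0.68],
    [0,0,0.85],
    [0,0,1],
    [0,0,1],
  ],
)

```text
t: 19.6
position: [0.4787, 0.182, 0.0927]
tool_rot: [3.035, 0.503, 0.363]
contact_force: [11.4, -4.1, -3.2]
grip_width: 0.0107
grasp_force: 60.7
```

```bash
python3 -c "
from go import *
plan((KG-.041*KR[:,2],TK(-.18-.785*4,-1)))
o,p,R=cur();print(R.inv().apply(o['contact_force']),R.inv().apply(o['ft_torque']))"
```

```text
t 19.6 pos [0.4787 0.182  0.0927] j [-0.8   0.82  0.67  1.24 -0.28  1.71 -1.34] F [11.4 -4.1 -3.2] w 0.0107 60.7
off [-0.01, -0.004, 0.002] turn [0.01, -0.015, 0.005]
[ 9.57265495  8.01691959 -0.73949954] [-1.5309471   2.06364246  0.05309669]
```

Call:
step_arm(
  offset=[
    [0.003,0.003,0],
    [0.006,0.006,0],
    [0.006,0.006,0],
    [0.006,0.006,0],
    [0.006,0.006,0],
    [0.006,0.006,0],
    [0.006,0.006,0],
  ],
  turn=[
    [0,0,0.17],
    [0,0,0.34],
    [0,0,0.51],
    [0,0,0.68],
    [0,0,0.85],
    [0,0,1],
    [0,0,1],
  ],
)

```text
t: 20.3
position: [0.4787, 0.181, 0.0931]
tool_rot: [2.702, 0.283, -0.459]
contact_force: [6.9, -4.9, 1.4]
grip_width: 0.0104
grasp_force: 60.9
```

```bash
python3 -c "
from go import *
plan((KG-.041*KR[:,2],TK(-.18-.785*5,-1)))
o,p,R=cur();print(R.inv().apply(o['contact_force']),R.inv().apply(o['ft_torque']))"
```

```text
t 20.3 pos [0.4787 0.181  0.0931] j [-0.89  0.88  0.88  1.24 -0.4   1.75 -2.01] F [ 6.9 -4.9  1.4] w 0.0104 60.9
off [-0.011, 0.0, 0.002] turn [-0.001, -0.012, 0.006]
[ 7.59970381  2.76931864 -2.78625458] [-0.16255699  1.64402931  0.07751516]
```

Call:
step_arm(
  offset=[
    [0.003,0.002,0],
    [0.006,0.002,0],
    [0.006,0.002,0],
    [0.006,0.002,0],
    [0.006,0.002,0],
    [0.006,0.002,0],
    [0.006,0.002,0],
  ],
  turn=[
    [0,0,0.17],
    [0,0,0.34],
    [0,0,0.51],
    [0,0,0.68],
    [0,0,0.85],
    [0,0,1],
    [0,0,1],
  ],
)

```text
t: 21.0
position: [0.478, 0.1803, 0.0936]
tool_rot: [2.627, -0.089, -1.157]
contact_force: [2.3, -3.5, 6.0]
grip_width: 0.0104
grasp_force: 61.2
```

```bash
python3 -c "
from go import *
plan((KG-.041*KR[:,2],TK(-.18-.785*6,-1)))
o,p,R=cur();print(R.inv().apply(o['contact_force']),R.inv().apply(o['ft_torque']))"
```

```text
t 21.0 pos [0.478  0.1803 0.0936] j [-0.96  0.97  1.08  1.24 -0.53  1.81 -2.69] F [ 2.3 -3.5  6. ] w 0.0104 61.2
off [-0.009, 0.004, 0.002] turn [-0.003, -0.005, 0.006]
[ 4.68542927  2.18005695 -5.203217  ] [0.09468878 0.86323099 0.06821671]
```

Call:
step_arm(
  offset=[
    [0,0,0],
    [0,0,0],
    [0,0,0],
    [0,0,0],
    [0,0,0],
    [0,0,0],
  ],
  turn=[
    [0,0,0],
    [0,0,0],
    [0,0,0],
    [0,0,0],
    [0,0,0],
    [0,0,0],
  ],
  claw=-1,
)

```text
t: 21.6
position: [0.4771, 0.1816, 0.0931]
tool_rot: [2.626, -0.087, -1.157]
contact_force: [0.7, -0.0, -0.1]
grip_width: 0.0852
grasp_force: 0.0
```

```bash
python3 -c "
from go import *
plan((KG-.041*KR[:,2],TK(-.18-.785*6,-1)))"
```

```text
t 21.6 pos [0.4771 0.1816 0.0931] j [-0.96  0.97  1.08  1.24 -0.53  1.81 -2.69] F [ 0.7 -0.  -0.1] w 0.0852 0.0
off [-0.003, 0.004, 0.001] turn [-0.003, -0.002, 0.008]
```

Call:
step_arm(
  offset=[
    [0,0,0],
    [0,0,0],
    [0,0,0],
    [0,0,0],
    [0,0,0],
    [0,0,0],
  ],
  turn=[
    [0,0,-0.18],
    [0,0,-0.36],
    [0,0,-0.54],
    [0,0,-0.72],
    [0,0,-0.9],
    [0,0,-1],
  ],
)

```text
t: 22.2
position: [0.4772, 0.1814, 0.0933]
tool_rot: [2.703, 0.292, -0.456]
contact_force: [-0.3, -0.6, 0.2]
grip_width: 0.0852
grasp_force: 0.0
```

Call:
step_arm(
  offset=[
    [0,0,0],
    [0,0,0],
    [0,0,0],
    [0,0,0],
    [0,0,0],
    [0,0,0],
  ],
  turn=[
    [0,0,-0.18],
    [0,0,-0.36],
    [0,0,-0.54],
    [0,0,-0.72],
    [0,0,-0.9],
    [0,0,-1],
  ],
)

```text
t: 22.8
position: [0.4772, 0.1812, 0.0933]
tool_rot: [3.044, 0.513, 0.369]
contact_force: [1.4, 0.6, -0.2]
grip_width: 0.0852
grasp_force: 0.0
```

Call:
step_arm(
  offset=[
    [0,0,0],
    [0,0,0],
    [0,0,0],
    [0,0,0],
    [0,0,0],
    [0,0,0],
  ],
  turn=[
    [0,0,-0.18],
    [0,0,-0.36],
    [0,0,-0.54],
    [0,0,-0.72],
    [0,0,-0.9],
    [0,0,-1],
  ],
)

```text
t: 23.4
position: [0.4772, 0.1811, 0.0933]
tool_rot: [-2.822, 0.42, 1.249]
contact_force: [-1.0, 1.3, 0.4]
grip_width: 0.0852
grasp_force: 0.0
```

Call:
step_arm(
  offset=[
    [0,0,0],
    [0,0,0],
    [0,0,0],
    [0,0,0],
    [0,0,0],
    [0,0,0],
    [0,0,0],
  ],
  turn=[
    [0,0,-0.18],
    [0,0,-0.36],
    [0,0,-0.54],
    [0,0,-0.72],
    [0,0,-0.9],
    [0,0,-1],
    [0,0,-1],
  ],
)

```text
t: 24.1
position: [0.4772, 0.181, 0.0932]
tool_rot: [-2.626, 0.087, 1.984]
contact_force: [0.2, -1.0, -0.9]
grip_width: 0.0859
grasp_force: 0.0
```

```bash
python3 -c "
from go import *
plan((np.array([.4772,.1818,.0934]),TK(-.18-.785*6,1)))"
```

```text
t 24.1 pos [0.4772 0.181  0.0932] j [-0.59  0.75  0.26  1.23 -0.07  1.7   0.05] F [ 0.2 -1.  -0.9] w 0.0859 0.0
off [0.002, 0.001, -0.001] turn [0.002, 0.002, 0.007]
```

Grip again and wind on.

Call:
step_arm(
  offset=[
    [0.002,0,0],
    [0.002,0,0],
    [0.002,0,0],
    [0.002,0,0],
    [0.002,0,0],
    [0.002,0,0],
    [0.002,0,0],
    [0.002,0,0],
  ],
  turn=[
    [0,0,0],
    [0,0,0],
    [0,0,0],
    [0,0,0],
    [0,0,0],
    [0,0,0],
    [0,0,0],
    [0,0,0],
  ],
  claw=1,
)

```text
t: 24.9
position: [0.4771, 0.182, 0.0933]
tool_rot: [-2.627, 0.087, 1.984]
contact_force: [1.4, 0.1, 1.1]
grip_width: 0.0107
grasp_force: 60.8
```

Call:
step_arm(
  offset=[
    [0,0,0],
    [0,0,0],
    [0,0,0],
    [0,0,0],
  ],
  turn=[
    [0,0,0.15],
    [0,0,0.3],
    [0,0,0.4],
    [0,0,0.4],
  ],
)

```text
t: 25.3
position: [0.4772, 0.182, 0.0932]
tool_rot: [-2.673, 0.237, 1.704]
contact_force: [0.6, 0.4, 1.1]
grip_width: 0.0106
grasp_force: 60.8
```

```bash
python3 -c "
from go import *
plan((np.array([.4772,.1818,.0934]),TK(-.18-.785*6.4,1)))
o,p,R=cur();print(R.inv().apply(o['contact_force']),R.inv().apply(o['ft_torque']))"
```

```text
t 25.3 pos [0.4772 0.182  0.0932] j [-0.63  0.76  0.34  1.23 -0.11  1.7  -0.23] F [0.6 0.4 1.1] w 0.0106 60.8
off [-0.001, -0.0, -0.0] turn [0.004, 0.002, 0.007]
[ 0.1034671   0.05086747 -1.27148962] [-0.55846961  0.27025735  0.06158539]
```

Call:
step_arm(
  offset=[
    [0,0,0],
    [0,0,0],
    [0,0,0],
    [0,0,0],
  ],
  turn=[
    [0,0,0.15],
    [0,0,0.3],
    [0,0,0.4],
    [0,0,0.4],
  ],
)

```text
t: 25.7
position: [0.4774, 0.182, 0.0931]
tool_rot: [-2.763, 0.366, 1.406]
contact_force: [2.0, 0.4, 1.1]
grip_width: 0.0108
grasp_force: 60.9
```

```bash
cat > w.py <<'E'
from go import *
o,p,R=cur();D=TK(-.18,1).inv()*R
print('turned mod 2pi',np.degrees(D.as_rotvec()).round(1),'rad',(np.linalg.norm(D.as_rotvec())).round(3),'j7',round(o['joints'][6],3),'F',R.inv().apply(o['contact_force']).round(1),'T',R.inv().apply(o['ft_torque']).round(3),'tq7',round(o['joint_torque'][6],3))
E
python3 w.py
```

```text
turned mod 2pi [ -0.2   0.1 -54.6] rad 0.952 j7 -0.506 F [ 0.3  1.3 -1.9] T [-0.572  0.439  0.067] tq7 -0.227
```

Call:
step_arm(
  offset=[
    [0,0,0],
    [0,0,0],
    [0,0,0],
    [0,0,0],
  ],
  turn=[
    [0,0,0.12],
    [0,0,0.24],
    [0,0,0.35],
    [0,0,0.35],
  ],
)

```text
t: 26.1
position: [0.4776, 0.1819, 0.0931]
tool_rot: [-2.877, 0.454, 1.122]
contact_force: [3.1, 0.9, 1.2]
grip_width: 0.0104
grasp_force: 60.9
```

```bash
python3 w.py
```

```text
turned mod 2pi [ -0.2   0.1 -38.8] rad 0.678 j7 -0.748 F [ 1.4  1.8 -2.6] T [-0.474  0.666 -0.013] tq7 -0.252
```

Call:
step_arm(
  offset=[
    [0,0,0],
    [0,0,0],
    [0,0,0],
    [0,0,0],
  ],
  turn=[
    [0,0,0.12],
    [0,0,0.24],
    [0,0,0.3],
    [0,0,0.3],
  ],
)

```text
t: 26.5
position: [0.4776, 0.1819, 0.0931]
tool_rot: [-2.996, 0.502, 0.865]
contact_force: [3.3, -1.2, -0.9]
grip_width: 0.0104
grasp_force: 61.3
```

```bash
python3 w.py
```

```text
turned mod 2pi [ -0.2   0.2 -25.5] rad 0.445 j7 -0.953 F [ 1.5  3.3 -0.3] T [-0.579  0.742 -0.667] tq7 -0.822
```

Call:
step_arm(
  offset=[
    [0,0,0],
    [0,0,0],
    [0,0,0],
  ],
  turn=[
    [0,0,0.06],
    [0,0,0.1],
    [0,0,0.1],
  ],
)

```text
t: 26.8
position: [0.4777, 0.1819, 0.0931]
tool_rot: [-3.039, 0.511, 0.776]
contact_force: [4.5, -2.0, 0.6]
grip_width: 0.0106
grasp_force: 87.7
```

```bash
python3 w.py
```

```text
turned mod 2pi [ -0.2   0.2 -21. ] rad 0.366 j7 -1.022 F [ 1.3  4.4 -1.9] T [-1.029  0.753 -2.037] tq7 -2.144
```

Call:
step_arm(
  offset=[
    [0,0,0],
    [0,0,0],
  ],
  turn=[
    [0,0,-0.06],
    [0,0,-0.06],
  ],
)

```text
t: 27.0
position: [0.4777, 0.1819, 0.0931]
tool_rot: [-3.014, 0.506, 0.826]
contact_force: [5.6, -0.7, -0.4]
grip_width: 0.0105
grasp_force: 69.5
```

Call:
step_arm(
  offset=[
    [0,0,0],
    [0,0,0],
    [0,0,0],
    [0,0,0],
    [0,0,0],
    [0,0,0],
  ],
  turn=[
    [0,0,0],
    [0,0,0],
    [0,0,0],
    [0,0,0],
    [0,0,0],
    [0,0,0],
  ],
  claw=-1,
)

```text
t: 27.6
position: [0.4768, 0.1819, 0.0932]
tool_rot: [-3.014, 0.508, 0.824]
contact_force: [-0.0, 0.3, 0.3]
grip_width: 0.0854
grasp_force: 0.0
```

Call:
step_arm(
  offset=[
    [0,0,-0.1],
    [0,0,-0.2],
    [0,0,-0.3],
    [0,0,-0.35],
    [0,0,-0.35],
    [0,0,-0.35],
  ],
  turn=[
    [0,0,0],
    [0,0,0],
    [0,0,0],
    [0,0,0],
    [0,0,0],
    [0,0,0],
  ],
)

```text
t: 28.2
position: [0.5209, 0.2097, 0.1836]
tool_rot: [-3.014, 0.508, 0.824]
contact_force: [-0.6, -0.7, 0.5]
grip_width: 0.0854
grasp_force: 0.0
```

```bash
python3 w.py; python3 -c "
from go import *
T=[]
for n in('top','side'):
    s=arm.snapshot(n);b=s['pixels']
    for c in(KG,RC):
        u=proj(s,[c])[0];T.append(cv2.resize(cv2.getRectSubPix(b,(100,75),tuple(map(float,u))),(400,300),interpolation=cv2.INTER_CUBIC))
cv2.imwrite('pics/end.png',np.vstack([np.hstack(T[:2]),np.hstack(T[2:])]))"
```

```text
turned mod 2pi [ -0.1   0.1 -23.4] rad 0.408 j7 -1.009 F [-1.1  0.   0.1] T [-0.153  0.566 -0.012] tq7 -0.002
```

View pics/end.png

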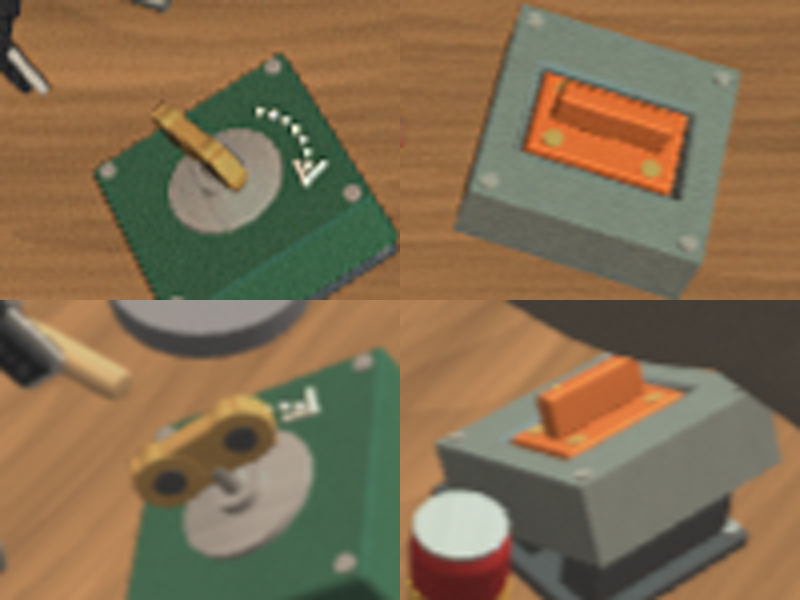

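The key stands wound near its stop: the bow now points up-left at top crop (200,150), about 25° short of a full turn from its start. The link sits flush in the recess (top crop (610,130)), and the gripper is clear of everything. I'll hand it in.

```bash
python3 -c "
from rig import arm
print(arm.close_job())"
```

```text
the job is handed in; nothing more can be done
None
```

I handed the job in at about 28 s: the orange link is flush in the grey socket and the green timer's key is wound to its stop. The fit showed in the last picture and the stop in a sharp rise in turning resistance; `arm.close_job()` gave no verdict.

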